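Sweep up a broken gear and hold the dustpan level

TASK

A printed gear has broken on the test rig: pick up the bench brush and sweep its four broken pieces over the lip and well into the dustpan, pushing them with the brush only, not the fingers, and leaving the pan where it lies. Then put the brush back down on the bench, take the dustpan by its handle and lift it, level, about 12 cm above the bench. Finish while still holding it there, steady and level, with all four pieces aboard and everything else on the bench left where it was.

Things in the scene. Friction and masses are not known exactly. Their poses are not given: they have to be found in the camera images.
- brush_grip (a point): bench brush (0.12 kg) standing on its bristles. This point: middle of the wooden back's cross-section at the brush's balance, 51 mm above the bristle tips, 22 mm from the middle of the head towards the handle. x runs along the brush, handle to -x; z up. The back is 150 mm long (x -53 to +97 mm from here), 30 mm wide, flat vertical sides 40 to 62 mm above the bristle tips
- brush_head (a point): middle of the brush head at the bristle tips, axes as brush_grip. Stiff black bristles that do not bend fill the head's outline, 150 x 30 mm, 40 mm tall. The round 20 mm thick handle runs from the head's end, rising gently, to x = -195 mm, z = 68 mm
- dustpan: black plastic dustpan lying flat, 160 deep x 220 mm wide, 0.2 kg; origin at the centre of its underside, +x out of the open mouth. Floor 3 mm thick, its front 30 mm a feather-edged ramp down to the bench, lip at x = +80 mm. Side walls 4 mm thick out to y = +-110 mm, some 18 mm high at the mouth rising to 46 mm at the back wall (x = -80 mm); handle behind it
- pan_handle (a point): point in the dustpan's handle to grip, 115 mm behind the pan's centre (35 mm behind the back wall), 38 mm above the bench; axes as the dustpan's. The handle is a level bar 24 mm wide, 16 mm tall, along the pan's x from the back wall to x = -185 mm. The pan's balance lies some 80 mm in front of this point: a firm grip keeps it level
- piece0_c (a point): broken piece of a printed grey gear, a toothed sector about 35 x 25 mm, 14 mm thick, lying flat, about 14 g; this point is at its centre, 7 mm above the bench
- piece1_c (a point): broken piece of a printed grey gear, a toothed sector about 44 x 25 mm, 14 mm thick, lying flat, about 14 g; this point is at its centre, 7 mm above the bench
- piece2_c (a point): broken piece of a printed grey gear, a toothed sector about 39 x 25 mm, 14 mm thick, lying flat, about 14 g; this point is at its centre, 7 mm above the bench
- piece3_c (a point): broken piece of a printed grey gear, a toothed sector about 47 x 25 mm, 14 mm thick, lying flat, about 14 g; this point is at its centre, 7 mm above the bench
- spare_gear: an intact printed grey spur gear lying flat, 60 mm across the teeth, 14 mm thick (hub 22 mm); origin at the centre of its underside. A bystander: leave it
- bearing_block: a printed grey bearing block with a steel bearing, foot 34 x 90 mm, 53 mm tall; origin at the centre of its underside. A bystander: leave it
- screwdriver: a screwdriver lying on the bench; origin on its underside. A bystander: leave it
- calipers: digital calipers lying flat, 225 mm long, 13 mm thick; origin at the middle of the underside. A bystander: leave it
- load_board: a white circuit board, 120 x 100 mm, on four 60 mm standoffs (76 mm tall in all); origin at the centre of its underside. A bystander: leave it
- mug: a white mug, 80 mm wide, 95 mm tall; origin at the centre of its underside. A bystander: leave it

How it is judged:
By the outcome, as a careful person would: the job done as asked, in the order asked, and still so for the second after the job is handed in, while the arm keeps its last pose, push and grip.
It also fails if it takes over 67 s, if anything falls off the work surface, if the arm or the gripper's body presses on something with over 40 N, if the wrist force passes 120 N, or if a joint passes its speed limit or range.

ROBOT

A 6-joint arm with a two-finger parallel gripper is mounted at the origin on the work surface. World frame = base frame: x ahead of the robot, y to its left, z up, the work surface at z = 0. Lengths are in m, angles in rad, forces in N, time in s.
With the tool pointing down it reaches from about 0.3 to 0.85 m from the base axis. Payload 5.4 kg.
Tool frame: the origin (TCP) lies at the very end of the fingers, on their centre line; the grasp point (between the pads) lies 19 mm behind it (bot.grasp_offset is the distance from the TCP to the grasp point, in m); z points along the fingers, y is the line along which they close (so a half turn about z gives the same grasp; the last joint's range is limited). The gripper opens to 85 mm and grips with 20 to 120 N. Pads are 22 mm wide; open, the fingers measure 114 mm over their backs; the gripper's body (76 mm by 85 mm) begins 54 mm behind the grasp point. The pads swing forward as they close: fully open they stand 13 mm farther back than shut.
Start: joints at [-1.524, 0.158, 1.597, -0, 1.386, -0.21], TCP at [0.146, -0.556, 0.231] pointing down, gripper open.
Joint ranges: [-2.91, 2.91], [-0.94, 2.29], [0.18, 2.7], [-1.29, 4.43], [0.17, 2.64], [-3, 3]. Speed limits (rad/s): [2.57, 2.57, 3.14, 3.14, 3.14, 3.14].

INTERFACE

Orientations are given as a unit quaternion [x, y, z, w].
In Python, from cell import bot, imaging gives the robot as it stands.
- The arm moves only by the tool jog_arm, never from a script. Its argument "steps" is a list of rows, each a list of 7 numbers: the shift along the world's x, y, z normalised to -1 to 1, where 1 is 15 cm, then the turn, a rotation vector about the world's x, y, z normalised to -1 to 1, where 1 is 0.5 rad, then the opening, from -1 (shut) to 1 (fully open). A call has 1 to 8 rows; each row is the pose to reach, as a shift and turn from the pose commanded when the call began; what a row does not reach only later rows make up. A row lasts 1/8 s, in which the tool goes at most 62.5 mm and 10.7 degrees, less where a joint would pass 70% of its speed; a pose out of reach is approached as far as the arm can. A call with a number of a shift or a turn outside -1 to 1 is refused whole. A call with a gripper value outside its range is refused whole. The fingers move at their own pace and stop on an object; the grip force is fixed at half the most. Time passes only in rows, so rows that repeat a pose let the fingers close. It gives the time, the measured TCP pose, the force, the opening and the grip force at its end, in the units of the state.
- bot.read_state(): the state, without advancing time (a new reading comes with each control period).
- imaging.read_camera(name): name is "side" or "top" or "wrist"; returns a dict with "color" (400x640x3 uint8, red, green, blue), "z_map" (400x640 float32, m along the optical axis (not along the pixel's ray), 0 where there is no reading), "fx", "fy", "cx", "cy" (pixels), "origin" and "attitude" of the camera in the world; the wrist camera has in their place "tool_from_camera" (4x4, takes a point from camera to tool coordinates, whose origin is the TCP and whose axes are the flange's). Camera axes: x right, y down, z forward; pixel columns grow to the right and rows downward; lengths in m; the calibration is good to about 2 mm. A picture is of the moment at which its call begins: read the wrist's pose just before it.
- bot.finish_job(): hands the job in; it is judged then, once.
The state is a dict: "time_s": time; "joint_pos": joint angles; "qvel": joint speeds; "tau": joint torques, N m; "ee_pos": TCP position; "tcp_rot": TCP orientation; "ft_force": force on the tool from outside, world axes, zero at the start; "torque": the same for the moment, N m; "finger_gap": finger opening in m; "grasp_force": force on a finger pad.
Only numpy, scipy, OpenCV 4.12 (cv2) and the standard library are available. Lean on these libraries where they do the work, as an engineer would, in place of code of your own. Each camera call takes 0.05 s, during which the arm holds its last target. There are 200 camera calls.

## Working session

There is one attempt and no reset: what is moved stays moved. The work goes in short steps, Python scripts to look and compute and a tool call to move; the robot and the scene stay as the last step left them, time stands still between calls to the robot, and variables do not carry over. Pictures are saved under pics/ and viewed, at most 10 in all, crops included, and the job is handed in when it is done.

Besides the shell and the picture viewer there is one more tool, called after ">>>" as name([rows], argument=value, ...), one row to a line, values as JSON. jog_arm: Moves the arm, as the interface text tells. Scaled input: -1 to 1 covers 15 cm each way for a shift and 0.5 rad each way for a turn. Its arguments: {"type":"object","properties":{"steps":{"type":"array"}},"required":["steps"]}

```bash
mkdir -p pics; ls
cat > h.py <<'E'
import numpy as np,cv2
from cell import bot,imaging
from scipy.spatial.transform import Rotation as R
def shot(n,f=None):
    s=bot.read_state(); c=imaging.read_camera(n)
    if f: cv2.imwrite('pics/'+f,c['color'][:,:,::-1])
    if 'origin' in c:
        o=np.array(c['origin']);A=np.array(c['attitude'])
        Rm=A if A.shape==(3,3) else R.from_quat(A).as_matrix()
    else:
        T=np.array(c['tool_from_camera']);Rt=R.from_quat(s['tcp_rot']).as_matrix()
        Rm=Rt@T[:3,:3]; o=np.array(s['ee_pos'])+Rt@T[:3,3]
    c['o'],c['R']=o,Rm
    v,u=np.mgrid[:400,:640]
    d=np.stack([(u-c['cx'])/c['fx'],(v-c['cy'])/c['fy'],np.ones_like(u,float)],-1)
    c['dir']=d@Rm.T
    c['P']=o+c['dir']*c['z_map'][...,None]; c['P'][c['z_map']==0]=np.nan
    return c
def plane(c,u,v,z):
    d=c['R']@np.array([(u-c['cx'])/c['fx'],(v-c['cy'])/c['fy'],1]); return c['o']+d*(z-c['o'][2])/d[2]
E
python3 - <<'E'
from h import *
for n in('top','side'):
    c=shot(n,n+'0.png');print(n,c['o'].round(3),c['R'].round(3).tolist(),c['fx'],c['attitude'] if 'attitude' in c else '')
    np.savez(n+'0.npz',P=c['P'],col=c['color'])
print(bot.read_state())
E
```

```text
pics
top [0.473 0.003 1.127] [[-0.028, -0.995, 0.099], [-0.999, 0.026, -0.022], [0.02, -0.099, -0.995]] 373.44335679170524 [-0.69662644  0.71563888 -0.04251308  0.02766274]
side [0.228 1.097 0.868] [[-0.962, -0.133, 0.239], [-0.273, 0.543, -0.794], [-0.024, -0.829, -0.559]] 452.7057559669579 [-0.11597178  0.87520102 -0.46358985  0.07522088]
{'time_s': 0.1, 'joint_pos': array([-1.52409389e+00,  1.58981796e-01,  1.59813664e+00,  2.44415062e-05,
        1.38617480e+00, -2.10075982e-01]), 'qvel': array([ 7.99144360e-04, -1.33621039e-03, -2.71530453e-03, -3.29807591e-04,
       -1.46358539e-04, -1.75279969e-05]), 'tau': array([-3.66822860e-04, -3.96991074e+01, -3.32338285e+01, -1.67849016e-04,
        4.16916650e-03, -1.00019832e-05]), 'ee_pos': array([ 0.14600461, -0.5555922 ,  0.23040253]), 'tcp_rot': array([ 9.91769351e-01,  1.28034495e-01,  8.13513310e-05, -8.46474601e-04]), 'ft_force': array([-0.74128933,  0.06301856, -0.68864189]), 'torque': array([ 0.01156453, -0.04948531, -0.00172646]), 'grasp_force': 0.0, 'finger_gap': 0.08582862855717739}
```

View pics/top0.png

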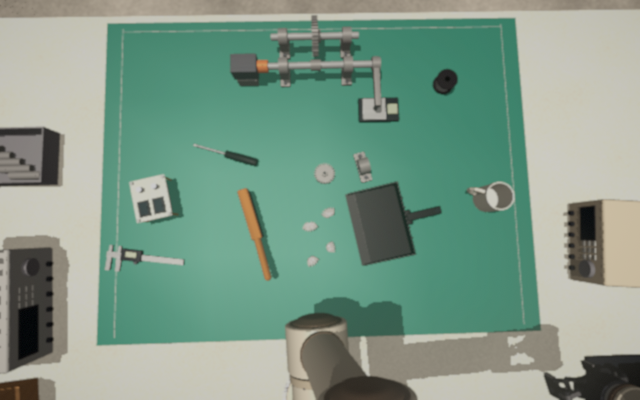

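View pics/side0.png

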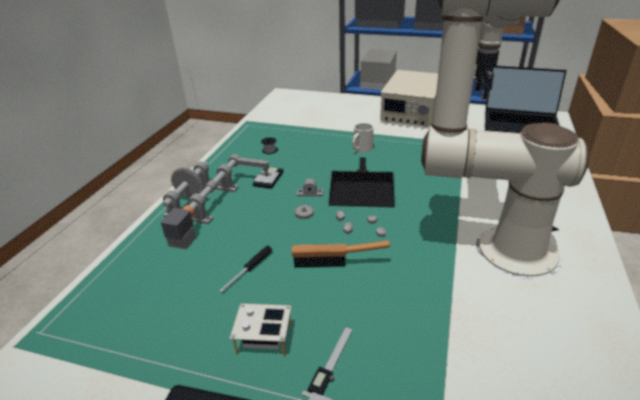

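Top view: the brush is at (255,233) with its handle toward the robot. The four pieces are at (329,212), (309,226), (331,247) and (312,261). The pan is at (380,223) with its mouth to the left (+y). The spare gear (325,173) and bearing block (363,166) sit beyond the sweep path. The side view agrees.

```bash
cat > m.py <<'E'
from h import *
def measure(c,pr=True):
    col=c['color'];P=c['P'];hsv=cv2.cvtColor(col,cv2.COLOR_RGB2HSV)
    green=(hsv[...,0]>60)&(hsv[...,0]<100)&(hsv[...,1]>90)
    roi=np.zeros(green.shape,bool);roi[120:300,190:450]=1
    out={}
    m=(roi&(hsv[...,0]<20)&(hsv[...,1]>140)&(hsv[...,2]>90)).astype(np.uint8)
    def comps(m,amin):
        n,l,s,ce=cv2.connectedComponentsWithStats(m.astype(np.uint8))
        return [(s[i,4],ce[i],l==i) for i in range(1,n) if s[i,4]>=amin]
    print('brush',[(a,ce.round(1)) for a,ce,_ in comps(m,50)])
    gr=roi&(hsv[...,1]<60)&(hsv[...,2]>100)
    for a,ce,k in comps(gr,12):
        z=np.nanmax(P[k][:,2]); print('grey',a,ce.round(1),plane(c,*ce,0.014).round(4),'zmax',z.round(3))
    dk=roi&(hsv[...,2]<75)&(hsv[...,1]<120)
    for a,ce,k in comps(dk,300):
        r=cv2.minAreaRect(cv2.findContours(k.astype(np.uint8),0,2)[0][0]); print('dark',a,ce.round(1),cv2.boxPoints(r).round(1).tolist())
    return m
E
python3 - <<'E'
from m import *
c=shot('top');m=measure(c)
P=c['P'];pts=P[m>0];print(np.nanpercentile(pts[:,2],[2,25,50,75,98]))
# brush back: rays to z=.062
v,u=np.nonzero(m);q=np.array([plane(c,a,b,.062)[:2] for a,b in zip(u,v)])
mu=q.mean(0);w,V=np.linalg.eigh(np.cov(q.T));d=V[:,1];d*=np.sign(d[0])
t=(q-mu)@d;s=(q-mu)@V[:,0];print('axis',d,mu,t.min(),t.max())
for a in np.arange(-.16,.17,.01):
    k=abs(t-a)<.005
    if k.any():print(round(a,2),k.sum(),s[k].min().round(4),s[k].max().round(4),np.nanmedian(pts[k,2]).round(4))
big=cv2.resize(c['color'][140:300,220:450],None,fx=3.4,fy=3.4,interpolation=cv2.INTER_CUBIC);cv2.imwrite('pics/crop.png',big[:,:,::-1])
E
```

```text
brush [(np.int32(607), array([253.1, 226.2]))]
grey 103 [208.8 148.7] [0.735 0.326 0.014] zmax 0.021
grey 356 [362.8 166.1] [ 0.6704 -0.1376  0.014 ] zmax 0.056
grey 355 [324.1 173.1] [ 0.652  -0.0199  0.014 ] zmax 0.025
grey 114 [251.  233.2] [0.4779 0.2013 0.014 ] zmax 0.073
grey 47 [350.2 214.4] [ 0.5253 -0.0943  0.014 ] zmax 0.004
grey 118 [328.  212.1] [ 0.5342 -0.0281  0.014 ] zmax 0.019
grey 130 [309.4 226.2] [0.4937 0.0284 0.014 ] zmax 0.017
grey 94 [330.4 246.9] [ 0.4311 -0.0322  0.014 ] zmax 0.018
grey 107 [311.9 260.7] [0.3923 0.0233 0.014 ] zmax 0.018
dark 2573 [393.8 222.1] [[354.6000061035156, 191.3000030517578], [432.29998779296875, 174.5], [447.79998779296875, 246.0], [370.20001220703125, 262.8999938964844]]
[0.05768235 0.06062812 0.06233989 0.06464623 0.07707688]
axis [0.96349703 0.26771902] [0.49757659 0.18667264] -0.1515242344303604 0.10803347947894745
-0.15 9 -0.0055 0.0033 0.0777
-0.14 14 -0.0066 0.0037 0.0751
-0.13 15 -0.0062 0.0041 0.0758
-0.12 13 -0.0058 0.0038 0.0729
-0.11 14 -0.0062 0.0042 0.0712
-0.1 16 -0.0057 0.005 0.0695
-0.09 14 -0.0053 0.0054 0.0684
-0.08 14 -0.0057 0.005 0.0676
-0.07 16 -0.0053 0.0054 0.0656
-0.06 14 -0.0056 0.0051 0.0643
-0.05 15 -0.0052 0.0055 0.063
-0.04 18 -0.0075 0.0102 0.0609
-0.03 30 -0.0106 0.0125 0.0614
-0.02 32 -0.0109 0.0133 0.0621
-0.01 32 -0.0113 0.0126 0.0616
0.0 29 -0.0109 0.0123 0.0611
0.01 31 -0.0112 0.0127 0.0621
0.02 31 -0.0116 0.0124 0.0616
0.03 29 -0.0112 0.012 0.0617
0.04 31 -0.0116 0.0117 0.062
0.05 30 -0.0119 0.0121 0.0625
0.06 30 -0.0123 0.0117 0.0616
0.07 31 -0.0119 0.0114 0.0613
0.08 29 -0.0123 0.011 0.0617
0.09 30 -0.0126 0.0115 0.0608
0.1 32 -0.013 0.0111 0.0615
0.11 8 -0.0107 0.0065 0.0605
```

View pics/crop.png

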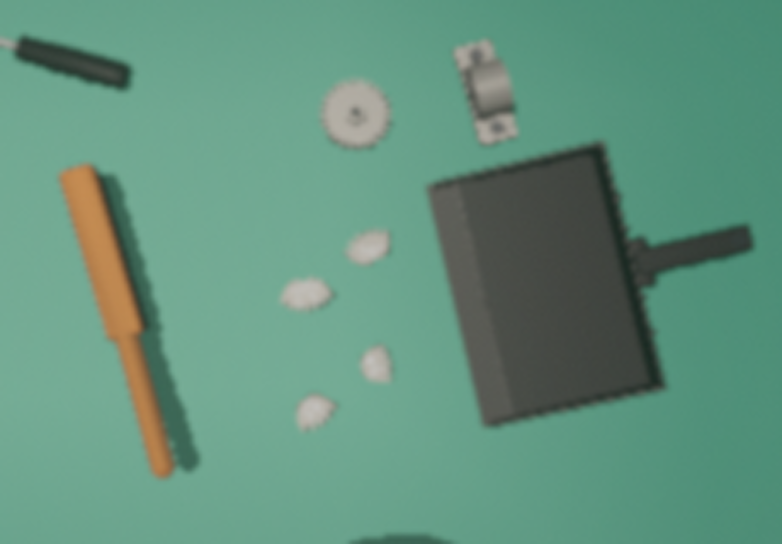

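Run:
```python
from m import *
c=shot('top')
f=lambda x,y:(220+(x+.5)/3.4-.5,140+(y+.5)/3.4-.5)
for z in(0,.018): 
  A=plane(c,*f(430,185),z);B=plane(c,*f(487,425),z);print('mouth',z,A.round(4),B.round(4),np.linalg.norm(A-B))
C=plane(c,*f(602,144),.046);D=plane(c,*f(664,386),.046);print('back',C.round(4),D.round(4),np.linalg.norm(C-D))
# depth-based pan: points z .002..0.05 near
P=c['P'];x,y,z=np.moveaxis(P,-1,0)
hsv=cv2.cvtColor(c['color'],cv2.COLOR_RGB2HSV)
k=(z>.033)&(z<.055)&(hsv[...,2]<110)&(y<-.2)&(y>-.38)&(x>.4)&(x<.62)
q=P[k][:,:2];print('hi pts',k.sum())
e=D[:2]-C[:2];e/=np.linalg.norm(e);
px=np.array([-e[1],e[0]]);px*=np.sign(px[1]);py=np.array([-px[1],px[0]])
ang=np.degrees(np.arctan2(px[1],px[0]));print('pan x',px,ang)
M=(C+D)[:2]/2; o=M+px*.08;print('pan origin from back',o)
A=plane(c,*f(430,185),.012);B=plane(c,*f(487,425),.012);print('origin from mouth',(A+B)[:2]/2-px*.08, np.degrees(np.arctan2(*(B-A)[[1,0]])))
# handle: ray to z=.046
hk=(hsv[...,2]<80)&(hsv[...,1]<140)
v,u=np.nonzero(hk);s=(u>410)&(u<445)&(v>200)&(v<232);h=np.array([plane(c,a,b,.046)[:2] for a,b in zip(u[s],v[s])])
hl=(h-o)@np.c_[px,py];
for a in np.arange(-.19,-.085,.01):
  j=abs(hl[:,0]-a)<.005
  if j.any():print('h',a.round(3),hl[j,1].min().round(3),hl[j,1].max().round(3))
for n,p in dict(p0=(.5342,-.0281),p1=(.4937,.0284),p2=(.4311,-.0322),p3=(.3923,.0233),gear=(.652,-.02),block=(.67,-.1376)).items():
  print(n,((np.array(p)-o)@np.c_[px,py]).round(4))
m=(hsv[...,0]<20)&(hsv[...,1]>140)&(hsv[...,2]>90);m[:, :190]=0;m[:,300:]=0;m[:180]=0
v,u=np.nonzero(m);q=np.array([plane(c,a,b,.062)[:2] for a,b in zip(u,v)])
mu=np.array([.49758,.18667]);d=np.array([.9635,.2677]);t=(q-mu)@d
r=cv2.minAreaRect((q[t>-.036]*1000).astype(np.float32));print('head',r)
```

```text
mouth 0 [ 0.5882 -0.0852  0.    ] [ 0.3751 -0.1282  0.    ] 0.21734077938901655
mouth 0.018 [ 0.5863 -0.0838  0.018 ] [ 0.3767 -0.1261  0.018 ] 0.213870776266735
back [ 0.6152 -0.2313  0.046 ] [ 0.4073 -0.2743  0.046 ] 0.21230559575436952
hi pts 508
pan x [-0.2025576   0.97927035] 101.68656071948075
pan origin from back [ 0.49500457 -0.17445355]
origin from mouth [ 0.4977503  -0.18390113] -168.5845866376586
h -0.18 -0.008 0.01
h -0.17 -0.009 0.01
h -0.16 -0.009 0.011
h -0.15 -0.009 0.011
h -0.14 -0.01 0.011
h -0.13 -0.01 0.011
h -0.12 -0.009 0.009
h -0.11 -0.009 0.01
h -0.1 -0.008 0.015
h -0.09 0.006 0.02
p0 [ 0.1354 -0.068 ]
p1 [ 0.1989 -0.0398]
p2 [0.1522 0.0338]
p3 [0.2145 0.0605]
gear [ 0.1195 -0.185 ]
block [ 0.0006 -0.1788]
head ((532.456787109375, 196.22610473632812), (143.77484130859375, 24.69038200378418), 16.325576782226562)
```

>>> jog_arm([
  [0.2, 0.35, 0, 0, 0, 0, 1],
  [0.35, 0.7, 0, 0, 0, 0, 1],
  [0.5, 1, 0, 0, 0, 0, 1],
])

```text
time_s: 0.57
ee_pos: [0.2215, -0.4042, 0.2309]
tcp_rot: [0.992, 0.128, 0.0, -0.0]
ft_force: [0.5, -0.2, 0.5]
finger_gap: 0.0854
grasp_force: 0.0
```

>>> jog_arm([
  [0.2, 0.35, 0, 0, 0, 0, 1],
  [0.35, 0.7, 0, 0, 0, 0, 1],
  [0.5, 1, 0, 0, 0, 0, 1],
])

```text
time_s: 0.95
ee_pos: [0.2964, -0.2542, 0.2312]
tcp_rot: [0.992, 0.128, 0.0, 0.0]
ft_force: [1.3, -0.9, -0.1]
finger_gap: 0.0856
grasp_force: 0.0
```

>>> jog_arm([
  [0.2, 0.35, 0, 0, 0, 0, 1],
  [0.35, 0.7, 0, 0, 0, 0, 1],
  [0.5, 1, 0, 0, 0, 0, 1],
])

```text
time_s: 1.32
ee_pos: [0.3714, -0.1042, 0.2314]
tcp_rot: [0.992, 0.128, 0.0, 0.0]
ft_force: [0.7, -0.2, 0.3]
finger_gap: 0.0853
grasp_force: 0.0
```

>>> jog_arm([
  [0.2, 0.35, 0, 0, 0, 0, 1],
  [0.35, 0.7, 0, 0, 0, 0, 1],
  [0.5, 1, 0, 0, 0, 0, 1],
])

```text
time_s: 1.7
ee_pos: [0.4464, 0.046, 0.2313]
tcp_rot: [0.992, 0.129, 0.0, 0.0]
ft_force: [1.0, -0.9, 0.7]
finger_gap: 0.0851
grasp_force: 0.0
```

>>> jog_arm([
  [0.14, 0.32, -0.15, 0, 0, 0.045, 1],
  [0.28, 0.64, -0.3, 0, 0, 0.045, 1],
  [0.42, 0.96, -0.45, 0, 0, 0.045, 1],
  [0.42, 0.96, -0.53, 0, 0, 0.045, 1],
  [0.42, 0.96, -0.53, 0, 0, 0.045, 1],
])

```text
time_s: 2.33
ee_pos: [0.5079, 0.1874, 0.1505]
tcp_rot: [0.99, 0.139, -0.002, 0.0]
ft_force: [0.4, 0.4, 0.2]
finger_gap: 0.0855
grasp_force: 0.0
```

Run:
```python
from h import *
c=shot('wrist','w1.png');print(bot.read_state()['ee_pos'],c['o'])
hsv=cv2.cvtColor(c['color'],cv2.COLOR_RGB2HSV)
m=(hsv[...,0]<20)&(hsv[...,1]>130)&(hsv[...,2]>80)&(c['P'][...,2]>.05)
q=c['P'][m];print(m.sum(),np.nanpercentile(q[:,2],[5,50,95]))
T=np.array([.51,.19]);a=np.radians(16);d=np.array([np.cos(a),np.sin(a)]);n=np.array([-d[1],d[0]])
t=(q[:,:2]-T)@d;s=(q[:,:2]-T)@n;print(t.min(),t.max())
for b in np.arange(-.16,.12,.02):
  k=abs(t-b)<.005
  if k.any():print(b.round(2),k.sum(),s[k].min().round(4),s[k].max().round(4))
```

```text
[0.50861127 0.18707357 0.15167849] [0.57820181 0.20704769 0.29326828]
8312 [0.06071075 0.0624298  0.07028497]
-0.13364108128001922 0.0999055131234379
-0.12 203 -0.0095 0.0083
-0.1 202 -0.0094 0.0091
-0.08 216 -0.0094 0.009
-0.06 220 -0.0093 0.0088
-0.04 335 -0.0144 0.0137
-0.02 372 -0.0141 0.0143
-0.0 403 -0.0139 0.0146
0.02 428 -0.0145 0.0143
0.04 477 -0.0142 0.0148
0.06 483 -0.0139 0.0149
0.08 531 -0.0144 0.0146
0.1 262 -0.0141 0.015
```

View pics/w1.png

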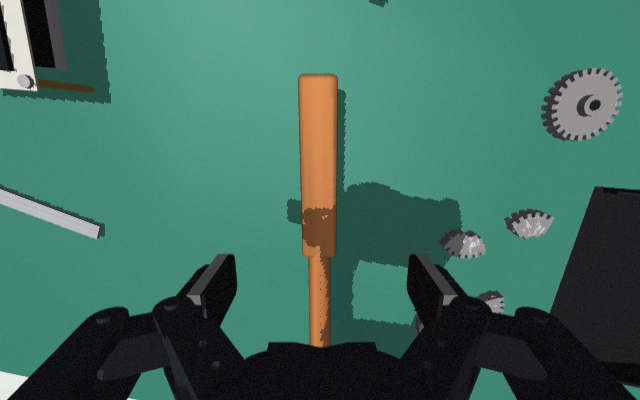

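The wrist view shows the brush centred between the fingers, with its head running from (318,75) to (318,255) and its axis vertical. The pose is confirmed, so I'm descending and gripping.

>>> jog_arm([
  [0, 0, -0.3, 0, 0, 0, 1],
  [0, 0, -0.6, 0, 0, 0, 1],
  [0, 0, -0.79, 0, 0, 0, 1],
  [0, 0, -0.79, 0, 0, 0, 1],
  [0, 0, -0.79, 0, 0, 0, -1],
  [0, 0, -0.79, 0, 0, 0, -1],
  [0, 0, -0.79, 0, 0, 0, -1],
  [0, 0, -0.79, 0, 0, 0, -1],
])

```text
time_s: 3.38
ee_pos: [0.5099, 0.188, 0.0345]
tcp_rot: [0.99, 0.139, 0.001, -0.0]
ft_force: [-1.2, -0.6, 5.8]
finger_gap: 0.0293
grasp_force: 63.1
```

>>> jog_arm([
  [0, 0, 0, 0, 0, 0, -1],
  [0, 0, 0, 0, 0, 0, -1],
])

```text
time_s: 3.62
ee_pos: [0.5099, 0.188, 0.0345]
tcp_rot: [0.99, 0.139, 0.001, 0.0]
ft_force: [-2.2, -0.2, 6.4]
finger_gap: 0.0287
grasp_force: 63.1
```

>>> jog_arm([
  [0, 0, 0.2, 0, 0, 0, -1],
  [-0.1, -0.27, 0.2, 0, 0, -0.15, -1],
  [-0.2, -0.54, 0.2, 0, 0, -0.15, -1],
  [-0.315, -0.8, 0.2, 0, 0, -0.15, -1],
  [-0.315, -0.8, 0.2, 0, 0, -0.15, -1],
])

```text
time_s: 4.25
ee_pos: [0.4605, 0.0662, 0.0629]
tcp_rot: [0.995, 0.1, -0.001, 0.0]
ft_force: [-0.1, 1.1, -0.8]
finger_gap: 0.0286
grasp_force: 62.5
```

```bash
cat > b.py <<'E'
from m import *
def brush(c,z):
    hsv=cv2.cvtColor(c['color'],cv2.COLOR_RGB2HSV)
    m=(hsv[...,0]<20)&(hsv[...,1]>130)&(hsv[...,2]>80);m[:,:190]=0;m[:,440:]=0;m[:160]=0;m[300:]=0
    v,u=np.nonzero(m);q=np.array([plane(c,a,b,z)[:2] for a,b in zip(u,v)])
    o=np.array([.496,-.178]);px=np.array([-.202,.9794]);py=np.array([-.9794,-.202])
    l=(q-o)@np.c_[px,py];print('brush pan-frame x',l[:,0].min(),l[:,0].max(),'y',l[:,1].min(),l[:,1].max())
E
python3 - <<'E'
from b import *
s=bot.read_state();print(s['ee_pos'],s['tcp_rot'])
c=shot('top','t1.png');measure(c);brush(c,.062+s['ee_pos'][2]-.0345)
E
```

```text
[0.46051368 0.06619203 0.06290794] [ 9.94942332e-01  1.00445417e-01 -6.87939563e-04  4.11004738e-05]
brush [(np.int32(132), array([289.4, 212.1]))]
grey 103 [208.7 148.6] [0.7352 0.3263 0.014 ] zmax 0.023
grey 356 [362.8 166.1] [ 0.6706 -0.1376  0.014 ] zmax 0.058
grey 357 [324.1 173.1] [ 0.6518 -0.0199  0.014 ] zmax 0.024
grey 38 [349.1 210.1] [ 0.5385 -0.0915  0.014 ] zmax 0.004
grey 18 [287.4 203.7] [0.5623 0.0921 0.014 ] zmax 0.09
grey 120 [328. 212.] [ 0.5342 -0.0281  0.014 ] zmax 0.02
grey 2725 [283.2 242.2] [0.4487 0.1067 0.014 ] zmax 0.426
grey 16 [355.6 237.5] [ 0.4564 -0.1079  0.014 ] zmax 0.004
grey 84 [330.2 246.9] [ 0.4309 -0.0319  0.014 ] zmax 0.018
grey 175 [308.3 273. ] [0.357  0.0347 0.014 ] zmax 0.427
grey 15 [300.1 276.6] [0.3472 0.0588 0.014 ] zmax 0.42
grey 597 [272.3 293.9] [0.3001 0.1408 0.014 ] zmax 0.479
dark 2873 [391.7 222.7] [[351.70001220703125, 191.3000030517578], [433.0, 175.0], [447.3999938964844, 247.10000610351562], [366.1000061035156, 263.3999938964844]]
brush pan-frame x 0.2335439480851954 0.258924317614958 y -0.11116312029537948 0.0812637067682404
```

View pics/t1.png

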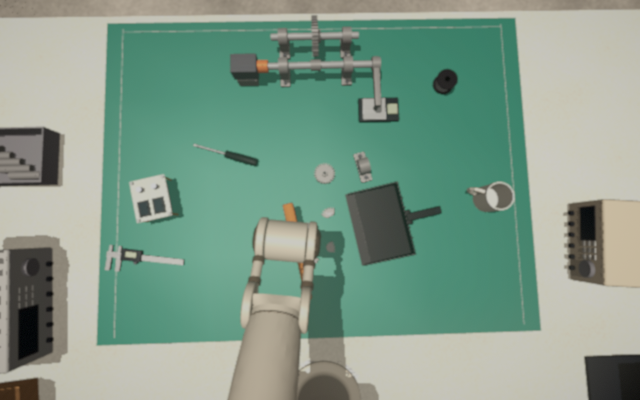

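Here the brush is held at about (292,240), behind the four pieces; the arm hides two of them. Measured head centre is pan x=0.246, y=-0.037. Starting the first sweep.

>>> jog_arm([
  [0, 0, -0.1, 0, 0, 0, -1],
  [0, 0, -0.18, 0, 0, 0, -1],
  [0, -0.1, -0.18, 0, 0, 0, -1],
  [0, -0.21, -0.18, 0, 0, 0, -1],
  [-0.01, -0.31, -0.18, 0, 0, 0, -1],
  [-0.01, -0.41, -0.18, 0, 0, 0, -1],
  [-0.01, -0.52, -0.18, 0, 0, 0, -1],
])

```text
time_s: 5.18
ee_pos: [0.4602, -0.0113, 0.0364]
tcp_rot: [0.995, 0.102, 0.0, 0.0]
ft_force: [-0.0, 0.3, -0.6]
finger_gap: 0.0293
grasp_force: 62.9
```

>>> jog_arm([
  [0.02, -0.1, 0.01, 0, 0, 0, -1],
  [0.04, -0.2, 0.02, 0, 0, 0, -1],
  [0.06, -0.3, 0.033, 0, 0, 0, -1],
  [0.08, -0.39, 0.033, 0, 0, 0, -1],
  [0.1, -0.49, 0.033, 0, 0, 0, -1],
  [0.12, -0.58, 0.033, 0, 0, 0, -1],
  [0.14, -0.68, 0.033, 0, 0, 0, -1],
  [0.16, -0.78, 0.033, 0, 0, 0, -1],
])

```text
time_s: 6.18
ee_pos: [0.4845, -0.1282, 0.0412]
tcp_rot: [0.995, 0.102, 0.0, 0.0]
ft_force: [-0.2, 0.3, -1.3]
finger_gap: 0.0289
grasp_force: 62.9
```

>>> jog_arm([
  [0, 0, 0.2, 0, 0, 0, -1],
  [0, 0.1, 0.4, 0, 0, 0, -1],
  [-0.2, 0.5, 0.4, 0, 0, 0, -1],
  [-0.3, 0.85, 0.4, 0, 0, 0, -1],
])

```text
time_s: 6.68
ee_pos: [0.439, 0.0007, 0.1018]
tcp_rot: [0.995, 0.101, 0.001, 0.0]
ft_force: [0.9, 0.9, -1.8]
finger_gap: 0.029
grasp_force: 62.8
```

>>> jog_arm([
  [-0.15, 0.33, 0, 0, 0, 0, -1],
  [-0.29, 0.65, 0, 0, 0, 0, -1],
  [-0.29, 0.65, 0, 0, 0, 0, -1],
])

```text
time_s: 7.05
ee_pos: [0.3944, 0.0999, 0.101]
tcp_rot: [0.995, 0.104, -0.0, -0.0]
ft_force: [0.4, -1.3, -1.2]
finger_gap: 0.0289
grasp_force: 62.8
```

Run:
```python
from b import *
s=bot.read_state();print(s['ee_pos'],s['tcp_rot'])
c=shot('top');d=shot('side');measure(c);brush(c,.062+s['ee_pos'][2]-.0345)
a=cv2.resize(c['color'][150:300,260:460],None,fx=3,fy=3);b=cv2.resize(d['color'][130:280,270:470],None,fx=2,fy=2)
im=np.zeros((800,600,3),np.uint8);im[:450]=a;im[450:750,:400]=b;cv2.imwrite('pics/t2.png',cv2.resize(im,None,fx=.75,fy=.75)[:,:,::-1])
```

```text
[0.39436776 0.09988528 0.10095252] [ 9.94527007e-01  1.04478878e-01 -3.93461561e-04 -2.05868403e-04]
brush [(np.int32(228), array([276.9, 240.4]))]
grey 102 [208.8 148.7] [0.735  0.3259 0.014 ] zmax 0.023
grey 357 [362.9 166.1] [ 0.6704 -0.1377  0.014 ] zmax 0.055
grey 356 [324.1 173.1] [ 0.6519 -0.0199  0.014 ] zmax 0.027
grey 15 [351.5 199.3] [ 0.5706 -0.0997  0.014 ] zmax 0.003
grey 120 [363.1 198.6] [ 0.5718 -0.1347  0.014 ] zmax 0.022
grey 128 [369.7 212.8] [ 0.5286 -0.1529  0.014 ] zmax 0.02
grey 18 [356.1 216.5] [ 0.5187 -0.1116  0.014 ] zmax 0.002
grey 99 [373.4 237.1] [ 0.4561 -0.1611  0.014 ] zmax 0.022
grey 12 [271.  243.5] [0.4459 0.1426 0.014 ] zmax 0.125
grey 2916 [265.1 276.7] [0.35   0.1611 0.014 ] zmax 0.452
grey 91 [312.  260.7] [0.3923 0.023  0.014 ] zmax 0.018
dark 2934 [396.7 220.1] [[359.20001220703125, 189.89999389648438], [436.20001220703125, 170.6999969482422], [453.8999938964844, 241.8000030517578], [377.0, 261.0]]
brush pan-frame x 0.27925396808479674 0.3055850782056713 y -0.05365620075576393 0.013490944077106742
```

View pics/t2.png

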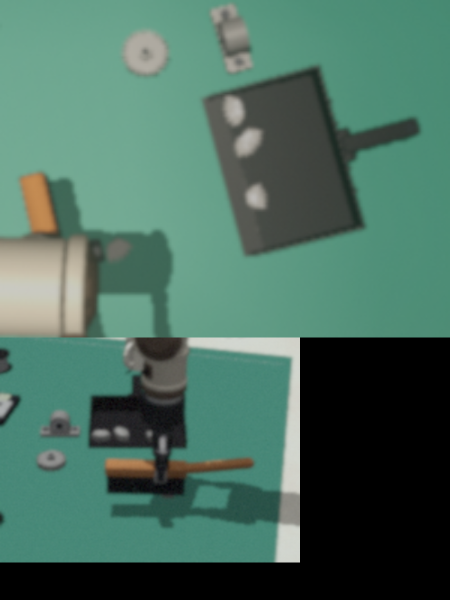

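Three pieces are in the pan, at top-view pixels (363,199), (370,213) and (373,237), but the pan seems to have shifted about 5 px. Measuring that accurately before sweeping the last piece, now at (312,261).

```bash
cat > pan.py <<'E'
from b import *
def pan(P,col):
    hsv=cv2.cvtColor(col,cv2.COLOR_RGB2HSV)
    x,y,z=np.moveaxis(P,-1,0)
    # dark region mask incl. ramp, biggest blob
    g=(hsv[...,1]<110)&(hsv[...,2]<130);g[:165]=0;g[285:]=0;g[:,:335]=0;g[:,460:]=0
    g=cv2.morphologyEx(g.astype(np.uint8),cv2.MORPH_CLOSE,np.ones((3,3)))
    n,l,s,_=cv2.connectedComponentsWithStats(g);i=1+np.argmax(s[1:,4]);k=(l==i).astype(np.uint8)
    body=cv2.morphologyEx(k,cv2.MORPH_OPEN,np.ones((21,21)))
    r=cv2.minAreaRect(cv2.findContours(body,0,2)[0][0]);print(s[i,4],body.sum(),'rect',[np.round(t,1) for t in r])
    h=k&~cv2.dilate(body,np.ones((5,5)));n,l,s,ce=cv2.connectedComponentsWithStats(h);i=1+np.argmax(s[1:,4]);print('handle px',s[i],ce[i].round(2))
    return r,ce[i],l==i
E
python3 - <<'E'
from pan import *
a=np.load('top0.npz');pan(a['P'],a['col'])
c=shot('top');r,h,k=pan(c['P'],c['color']);
b=cv2.boxPoints(r);print(b)
print('handle world',plane(c,*h,.046))
v,u=np.nonzero(k);q=np.array([plane(c,*t,.046)[:2] for t in zip(u,v)]);w,V=np.linalg.eigh(np.cov(q.T));e=V[:,1]*np.sign(V[1,1]);print('ang',np.degrees(np.arctan2(e[1],e[0])),((q-q.mean(0))@e).min(),((q-q.mean(0))@e).max())
E
```

```text
4516 4035 rect [array([382. , 223.1]), array([75.5, 60. ]), np.float64(78.7)]
handle px [413 206  29  17 237] [426.27 212.53]
4281 2835 rect [array([395.1, 219.7]), array([75.1, 41.9]), np.float64(85.4)]
handle px [350 187  39  77 932] [364.8  223.95]
[[371.1558  183.94754]
 [412.96817 180.60254]
 [418.95865 255.4833 ]
 [377.14627 258.8283 ]]
handle world [ 0.49512735 -0.13283534  0.046     ]
ang 9.347222885876672 -0.11530374309127099 0.10289980811236221
```

```bash
cat > pan.py <<'E'
from b import *
def pan(c,col):
    hsv=cv2.cvtColor(col,cv2.COLOR_RGB2HSV)
    g=((hsv[...,1]<110)&(hsv[...,2]<130)|(hsv[...,1]<60)).astype(np.uint8);g[:178]=0;g[285:]=0;g[:,:335]=0;g[:,465:]=0
    n,l,s,_=cv2.connectedComponentsWithStats(g);i=1+np.argmax(s[1:,4]);k=(l==i).astype(np.uint8)
    k=cv2.morphologyEx(k,cv2.MORPH_CLOSE,np.ones((5,5)))
    body=cv2.morphologyEx(k,cv2.MORPH_OPEN,np.ones((15,15)))
    r=cv2.minAreaRect(cv2.findContours(body,0,2)[0][0]);print('body',body.sum(),'rect',[np.round(t,1) for t in r],'centre',plane(c,*r[0],.025).round(4))
    h=k&(1-cv2.dilate(body,np.ones((7,7))));n,l,s,ce=cv2.connectedComponentsWithStats(h);i=1+np.argmax(s[1:,4])
    v,u=np.nonzero(l==i);q=np.array([plane(c,*t,.046)[:2] for t in zip(u,v)]);w,V=np.linalg.eigh(np.cov(q.T));e=V[:,1]*np.sign(V[1,1]);t=(q-q.mean(0))@e
    end=q.mean(0)+e*(t.min()-.001);o=end+.185*e
    print('handle',s[i],'ang',np.degrees(np.arctan2(e[1],e[0])).round(2),'end',end.round(4),'origin',o.round(4),'grip',(end+.07*e).round(4))
    return k
E
python3 - <<'E'
from pan import *
c=shot('top');a=np.load('top0.npz');pan(c,a['col']);k=pan(c,c['color'])
E
```

```text
body 4179 rect [array([382.3, 223.1]), array([76.3, 59.9]), np.float64(76.7)] centre [ 0.4966 -0.1875  0.025 ]
handle [414 206  28  14 227] ang 102.13 end [ 0.5329 -0.3569] origin [ 0.494 -0.176] grip [ 0.5182 -0.2885]
body 4189 rect [array([387.9, 220.9]), array([75.9, 60.9]), np.float64(76.0)] centre [ 0.5026 -0.2041  0.025 ]
handle [420 202  27  15 220] ang 103.78 end [ 0.5436 -0.3729] origin [ 0.4995 -0.1932] grip [ 0.5269 -0.3049]
```

The pan slid about 17 mm, probably because the outermost piece caught a side wall. I'll plan the second sweep against the pan's new pose: centred on the last piece, slow, and clear of the walls.

>>> jog_arm([
  [0.014, -0.173, -0.2, 0, 0, 0.028, -1],
  [0.014, -0.173, -0.433, 0, 0, 0.028, -1],
  [0.014, -0.173, -0.433, 0, 0, 0.028, -1],
  [0.04, -0.28, -0.433, 0, 0, 0.028, -1],
  [0.06, -0.39, -0.433, 0, 0, 0.028, -1],
  [0.09, -0.49, -0.433, 0, 0, 0.028, -1],
  [0.11, -0.6, -0.433, 0, 0, 0.028, -1],
  [0.135, -0.7, -0.433, 0, 0, 0.028, -1],
])

```text
time_s: 8.25
ee_pos: [0.4165, -0.0083, 0.0367]
tcp_rot: [0.994, 0.109, 0.0, 0.0]
ft_force: [-1.0, 0.1, -0.7]
finger_gap: 0.0292
grasp_force: 64.7
```

>>> jog_arm([
  [0.02, -0.09, 0, 0, 0, 0, -1],
  [0.04, -0.18, 0, 0, 0, 0, -1],
  [0.06, -0.27, 0.005, 0, 0, 0, -1],
  [0.08, -0.36, 0.01, 0, 0, 0, -1],
  [0.1, -0.45, 0.015, 0, 0, 0, -1],
  [0.12, -0.54, 0.02, 0, 0, 0, -1],
])

```text
time_s: 9.0
ee_pos: [0.4342, -0.089, 0.0394]
tcp_rot: [0.994, 0.109, 0.0, -0.0]
ft_force: [0.3, 0.5, -1.0]
finger_gap: 0.029
grasp_force: 64.7
```

Run:
```python
from pan import *
s=bot.read_state();print(s['ee_pos'])
c=shot('top');pan(c,c['color']);d=shot('side','s3.png')
```

```text
[ 0.43422156 -0.08902472  0.03937147]
body 6087 rect [array([377., 233.]), array([102.,  84.]), np.float64(90.0)] centre [ 0.468  -0.1705  0.025 ]
handle [420 202  27  15 219] ang 104.21 end [ 0.5439 -0.3728] origin [ 0.4985 -0.1934] grip [ 0.5267 -0.3049]
```

View pics/s3.png

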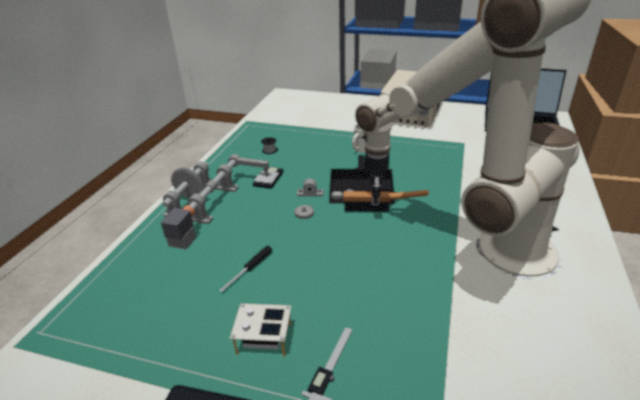

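The side view shows the brush at (375,197) at the pan mouth, and the pan has not moved. Continuing in short pushes and checking the pan pose between them.

>>> jog_arm([
  [0.015, -0.07, 0.01, 0, 0, 0, -1],
  [0.03, -0.13, 0.02, 0, 0, 0, -1],
  [0.045, -0.2, 0.02, 0, 0, 0, -1],
])

```text
time_s: 9.48
ee_pos: [0.441, -0.1187, 0.0425]
tcp_rot: [0.994, 0.109, 0.0, 0.0]
ft_force: [-0.2, 0.5, 0.1]
finger_gap: 0.0289
grasp_force: 64.7
```

Run:
```python
from pan import *
c=shot('top');pan(c,c['color'])
```

```text
body 6346 rect [array([377., 233.]), array([102.,  84.]), np.float64(90.0)] centre [ 0.468  -0.1705  0.025 ]
handle [420 202  27  15 231] ang 104.5 end [ 0.544  -0.3727] origin [ 0.4977 -0.1936] grip [ 0.5265 -0.305 ]
```

>>> jog_arm([
  [0.015, -0.07, 0, 0, 0, 0, -1],
  [0.03, -0.13, 0, 0, 0, 0, -1],
  [0.045, -0.19, 0, 0, 0, 0, -1],
  [0.058, -0.255, 0, 0, 0, 0, -1],
])

```text
time_s: 10.02
ee_pos: [0.4496, -0.157, 0.0423]
tcp_rot: [0.994, 0.109, -0.0, -0.0]
ft_force: [-0.9, 0.1, -1.6]
finger_gap: 0.0293
grasp_force: 64.7
```

Run:
```python
from pan import *
c=shot('top');pan(c,c['color']);print(bot.read_state()['ee_pos'])
```

```text
body 5479 rect [array([388.5, 233. ]), array([102.,  79.]), np.float64(90.0)] centre [ 0.467  -0.2045  0.025 ]
handle [420 202  27  16 238] ang 105.07 end [ 0.5441 -0.3727] origin [ 0.496 -0.194] grip [ 0.5259 -0.3051]
[ 0.45008463 -0.15822439  0.04255265]
```

>>> jog_arm([
  [0, 0.05, 0.2, 0, 0, 0, -1],
  [0, 0.1, 0.4, 0, 0, 0, -1],
  [-0.1, 0.5, 0.4, 0, 0, 0, -1],
  [-0.2, 0.95, 0.4, 0, 0, 0, -1],
])

```text
time_s: 10.58
ee_pos: [0.421, -0.0196, 0.103]
tcp_rot: [0.994, 0.108, 0.001, 0.0]
ft_force: [1.1, 0.4, -1.1]
finger_gap: 0.029
grasp_force: 64.7
```

Run:
```python
from pan import *
s=bot.read_state();print(s['ee_pos'],s['time_s'])
c=shot('top');pan(c,c['color'])
P=c['P'];hsv=cv2.cvtColor(c['color'],cv2.COLOR_RGB2HSV)
gr=((hsv[...,1]<60)&(hsv[...,2]>100)).astype(np.uint8)
n,l,st,ce=cv2.connectedComponentsWithStats(gr)
o=np.array([.5015,-.1945]);A=np.array([[-.2215,-.9751],[.9751,-.2215]])
for i in range(1,n):
  if 25<st[i,4]<400 and 340<ce[i][0]<430 and 180<ce[i][1]<270: print(st[i,4],ce[i].round(1),((plane(c,*ce[i],.015)[:2]-o)@A).round(4))
a=cv2.resize(c['color'][150:300,260:460],None,fx=3,fy=3);cv2.imwrite('pics/t4.png',a[:,:,::-1])
```

```text
[ 0.42100398 -0.0195637   0.10296928] 10.575
body 5621 rect [array([377., 233.]), array([102.,  84.]), np.float64(90.0)] centre [ 0.468  -0.1705  0.025 ]
handle [420 202  27  15 219] ang 104.31 end [ 0.544  -0.3727] origin [ 0.4982 -0.1935] grip [ 0.5267 -0.3049]
43 [354.9 212.4] [ 0.0774 -0.0478]
118 [363.2 198.6] [ 0.0426 -0.0815]
125 [376.  211.1] [ 0.0151 -0.0358]
186 [381.7 237.8] [0.0194 0.045 ]
```

View pics/t4.png

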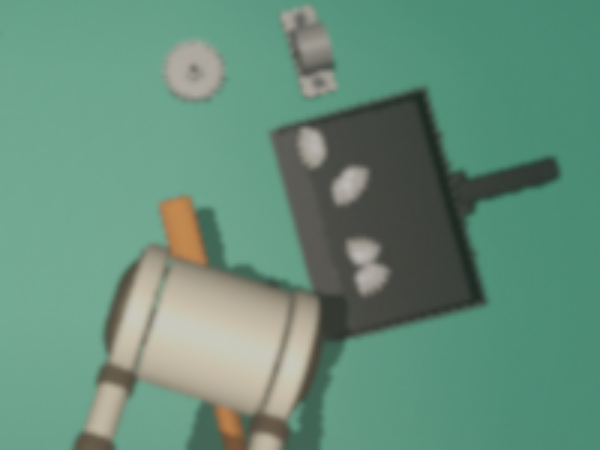

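All four pieces are now in the pan, and the pan did not move on this sweep. The piece at (363,199) sits nearest the lip and the wall, so I'll push it about 3 cm deeper with an inward bias.

>>> jog_arm([
  [0.19, -0.26, 0, 0, 0, 0, -1],
  [0.375, -0.519, 0, 0, 0, 0, -1],
  [0.375, -0.519, -0.2, 0, 0, 0, -1],
  [0.375, -0.519, -0.4, 0, 0, 0, -1],
  [0.375, -0.519, -0.4, 0, 0, 0, -1],
  [0.38, -0.58, -0.4, 0, 0, 0, -1],
  [0.385, -0.65, -0.4, 0, 0, 0, -1],
  [0.393, -0.72, -0.4, 0, 0, 0, -1],
])

```text
time_s: 11.62
ee_pos: [0.4808, -0.1298, 0.0435]
tcp_rot: [0.994, 0.109, 0.001, 0.001]
ft_force: [0.4, -0.3, -1.6]
finger_gap: 0.029
grasp_force: 64.7
```

Run:
```python
from pan import *
c=shot('top');pan(c,c['color']);print(bot.read_state()['ee_pos'])
```

```text
body 5893 rect [array([377., 233.]), array([102.,  84.]), np.float64(90.0)] centre [ 0.468  -0.1705  0.025 ]
handle [420 202  27  16 237] ang 105.03 end [ 0.5444 -0.3726] origin [ 0.4964 -0.1939] grip [ 0.5262 -0.305 ]
[ 0.48097082 -0.13089862  0.04345814]
```

>>> jog_arm([
  [0.006, -0.05, 0, 0, 0, 0, -1],
  [0.012, -0.1, 0, 0, 0, 0, -1],
  [0.02, -0.15, 0, 0, 0, 0, -1],
  [0.02, -0.2, 0, 0, 0, 0, -1],
])

```text
time_s: 12.18
ee_pos: [0.4829, -0.1588, 0.0422]
tcp_rot: [0.994, 0.109, -0.0, -0.0]
ft_force: [-0.6, 0.4, -1.3]
finger_gap: 0.0291
grasp_force: 64.7
```

Run:
```python
from pan import *
c=shot('top');pan(c,c['color']);print(bot.read_state()['ee_pos'])
```

```text
body 6063 rect [array([389.7, 237.7]), array([ 75.2, 114.4]), np.float64(15.2)] centre [ 0.4533 -0.2074  0.025 ]
handle [350 187  20  25 238] ang 143.71 end [ 0.6086 -0.1427] origin [ 0.4594 -0.0332] grip [ 0.5521 -0.1013]
[ 0.48300633 -0.15965221  0.04237329]
```

>>> jog_arm([
  [0, 0.03, 0.2, 0, 0, 0, -1],
  [0, 0.1, 0.4, 0, 0, 0, -1],
  [0, 0.5, 0.4, 0, 0, 0, -1],
  [0, 0.9, 0.4, 0, 0, 0, -1],
])

```text
time_s: 12.72
ee_pos: [0.4832, -0.0225, 0.103]
tcp_rot: [0.994, 0.108, 0.001, 0.0]
ft_force: [1.1, 0.7, -1.0]
finger_gap: 0.0292
grasp_force: 64.7
```

>>> jog_arm([
  [0.05, 0.35, 0, 0, 0, 0.125, -1],
  [0.1, 0.7, 0, 0, 0, 0.125, -1],
  [0.18, 1, 0, 0, 0, 0.125, -1],
  [0.18, 1, 0, 0, 0, 0.125, -1],
])

```text
time_s: 13.22
ee_pos: [0.5101, 0.1292, 0.1024]
tcp_rot: [0.99, 0.142, 0.0, -0.0]
ft_force: [-0.5, -0.7, -1.0]
finger_gap: 0.0288
grasp_force: 64.7
```

Run:
```python
from pan import *
s=bot.read_state();print(s['ee_pos'],s['tcp_rot'],s['time_s'])
c=shot('top');pan(c,c['color'])
hsv=cv2.cvtColor(c['color'],cv2.COLOR_RGB2HSV)
gr=((hsv[...,1]<60)&(hsv[...,2]>100)).astype(np.uint8)
n,l,st,ce=cv2.connectedComponentsWithStats(gr)
o=np.array([.5015,-.1945]);A=np.array([[-.2215,-.9751],[.9751,-.2215]])
for i in range(1,n):
  if 25<st[i,4]<400 and 340<ce[i][0]<430 and 180<ce[i][1]<270: print(st[i,4],ce[i].round(1),((plane(c,*ce[i],.015)[:2]-o)@A).round(4))
```

```text
[0.51006241 0.12922907 0.10235409] [ 9.89855849e-01  1.42074963e-01  2.52849992e-04 -1.99947985e-04] 13.225
body 4186 rect [array([387.9, 220.9]), array([75.9, 60.9]), np.float64(76.0)] centre [ 0.5026 -0.2041  0.025 ]
handle [420 202  27  15 218] ang 104.36 end [ 0.5441 -0.3727] origin [ 0.4982 -0.1935] grip [ 0.5267 -0.3049]
114 [372.5 197.3] [ 0.0145 -0.0785]
121 [378.7 210.9] [ 0.0072 -0.0344]
186 [384.7 237.7] [0.0108 0.0468]
```

All pieces are now about 65 mm or more inside the lip. Putting the brush back where it was.

>>> jog_arm([
  [0, 0.3, -0.1, 0, 0, 0, -1],
  [0, 0.4, -0.25, 0, 0, 0, -1],
  [0, 0.4, -0.4, 0, 0, 0, -1],
  [0, 0.4, -0.45, 0, 0, 0, -1],
  [0, 0.4, -0.455, 0, 0, 0, -1],
  [0, 0.4, -0.455, 0, 0, 0, -1],
])

```text
time_s: 14.02
ee_pos: [0.5104, 0.186, 0.0346]
tcp_rot: [0.99, 0.139, 0.0, 0.0]
ft_force: [0.6, -0.0, -0.9]
finger_gap: 0.0291
grasp_force: 64.6
```

>>> jog_arm([
  [0, 0, 0, 0, 0, 0, 1],
  [0, 0, 0, 0, 0, 0, 1],
  [0, 0, 0, 0, 0, 0, 1],
  [0, 0, 0, 0, 0, 0, 1],
  [0, 0, 0, 0, 0, 0, 1],
  [0, 0, 0.2, 0, 0, 0, 1],
  [0, 0, 0.6, 0, 0, 0, 1],
  [0, 0, 0.9, 0, 0, 0, 1],
])

```text
time_s: 15.02
ee_pos: [0.5103, 0.1867, 0.1715]
tcp_rot: [0.99, 0.14, 0.001, -0.0]
ft_force: [0.4, 0.4, -0.3]
finger_gap: 0.086
grasp_force: 0.0
```

>>> jog_arm([
  [0.01, -0.27, 0, 0, 0, 0.25, 1],
  [0.02, -0.55, 0, 0, 0, 0.5, 1],
  [0.03, -0.82, 0, 0, 0, 0.76, 1],
])

```text
time_s: 15.4
ee_pos: [0.5143, 0.0625, 0.1692]
tcp_rot: [0.945, 0.327, 0.0, 0.0]
ft_force: [0.8, 0.2, -0.8]
finger_gap: 0.0853
grasp_force: 0.0
```

>>> jog_arm([
  [0.01, -0.27, 0, 0, 0, 0.25, 1],
  [0.02, -0.55, 0, 0, 0, 0.5, 1],
  [0.03, -0.82, 0, 0, 0, 0.76, 1],
])

```text
time_s: 15.78
ee_pos: [0.5187, -0.0607, 0.1691]
tcp_rot: [0.867, 0.499, 0.0, 0.0]
ft_force: [0.5, 0.4, 0.1]
finger_gap: 0.0854
grasp_force: 0.0
```

>>> jog_arm([
  [0.01, -0.27, 0, 0, 0, 0.25, 1],
  [0.02, -0.55, 0, 0, 0, 0.5, 1],
  [0.03, -0.82, 0, 0, 0, 0.76, 1],
])

```text
time_s: 16.15
ee_pos: [0.5232, -0.1837, 0.1691]
tcp_rot: [0.757, 0.654, 0.0, 0.0]
ft_force: [-0.2, 0.6, -0.1]
finger_gap: 0.0856
grasp_force: 0.0
```

>>> jog_arm([
  [0.01, -0.27, 0, 0, 0, 0.25, 1],
  [0.02, -0.55, 0, 0, 0, 0.5, 1],
  [0.03, -0.82, 0, 0, 0, 0.76, 1],
  [0.03, -0.82, 0, 0, 0, 0.76, 1],
])

```text
time_s: 16.65
ee_pos: [0.5275, -0.308, 0.1689]
tcp_rot: [0.622, 0.783, -0.0, 0.0]
ft_force: [0.3, 0.2, -0.2]
finger_gap: 0.0857
grasp_force: 0.0
```

Run:
```python
from h import *
c=shot('wrist','w2.png');s=bot.read_state();print(s['ee_pos'],s['joint_pos'])
Rt=R.from_quat(s['tcp_rot']).as_matrix();print('toolx ang',np.degrees(np.arctan2(Rt[1,0],Rt[0,0])),'tilt',Rt[:,2])
P=c['P'];hsv=cv2.cvtColor(c['color'],cv2.COLOR_RGB2HSV)
T=s['ee_pos'][:2];a=np.radians(103.5);e=np.array([np.cos(a),np.sin(a)]);n=np.array([-e[1],e[0]])
q=P[...,:2]-T;t=q@e;w=q@n
m=(P[...,2]>.038)&(P[...,2]<.052)&(hsv[...,2]<110)&(abs(w)<.06)&(t<.2)
for b in np.arange(-.1,.06,.01):
  k=m&(abs(t-b)<.004)
  if k.sum()>3:print(b.round(3),k.sum(),w[k].min().round(4),w[k].max().round(4),np.median(P[k][:,2]).round(4))
```

```text
[ 0.52755888 -0.30618357  0.16873346] [-7.23837021e-01  2.99485915e-01  1.55770908e+00  2.36551718e-04
  1.28500786e+00 -9.51224130e-01]
toolx ang 103.02449374244566 tilt [-3.06892117e-04  5.74159893e-04 -9.99999788e-01]
-0.07 61 -0.0134 0.0101 0.0458
-0.06 174 -0.0134 0.01 0.0464
-0.05 182 -0.0134 0.0098 0.0461
-0.04 180 -0.0133 0.0096 0.0462
-0.03 186 -0.0132 0.0094 0.046
-0.02 199 -0.0132 0.0103 0.0461
-0.01 200 -0.0131 0.0101 0.0461
-0.0 201 -0.013 0.0099 0.0462
0.01 212 -0.013 0.0097 0.0461
0.02 320 -0.0234 0.0199 0.0453
0.03 479 -0.0599 0.0598 0.0448
0.04 394 -0.0599 0.0599 0.0457
```

View pics/w2.png

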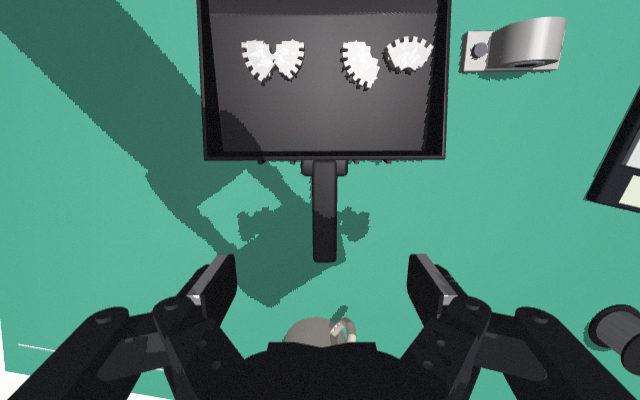

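The wrist view shows all four pieces in the pan, at about (273,58), (360,63) and (408,52). The handle runs from (323,165) to (323,260), centred between the fingers. Descending and gripping.

>>> jog_arm([
  [0.011, -0.01, -0.35, 0, 0, 0.018, 1],
  [0.011, -0.01, -0.7, 0, 0, 0.018, 1],
  [0.011, -0.01, -0.9, 0, 0, 0.018, 1],
  [0.011, -0.01, -0.995, 0, 0, 0.018, 1],
  [0.011, -0.01, -0.995, 0, 0, 0.018, 1],
  [0.011, -0.01, -0.995, 0, 0, 0.018, -1],
  [0.011, -0.01, -0.995, 0, 0, 0.018, -1],
  [0.011, -0.01, -0.995, 0, 0, 0.018, -1],
])

```text
time_s: 17.7
ee_pos: [0.53, -0.3073, 0.0208]
tcp_rot: [0.618, 0.786, -0.0, 0.001]
ft_force: [0.1, 0.6, 0.0]
finger_gap: 0.0325
grasp_force: 0.0
```

>>> jog_arm([
  [0, 0, 0, 0, 0, 0, -1],
  [0, 0, 0, 0, 0, 0, -1],
  [0, 0, 0, 0, 0, 0, -1],
  [0, 0, 0, 0, 0, 0, -1],
])

```text
time_s: 18.2
ee_pos: [0.53, -0.3073, 0.0206]
tcp_rot: [0.618, 0.786, -0.0, 0.001]
ft_force: [0.1, 0.7, 5.3]
finger_gap: 0.0229
grasp_force: 60.4
```

>>> jog_arm([
  [0, 0, 0.05, 0, 0, 0, -1],
  [0, 0, 0.12, 0, 0, 0, -1],
  [0, 0, 0.22, 0, 0, 0, -1],
  [0, 0, 0.33, 0, 0, 0, -1],
  [0, 0, 0.44, 0, 0, 0, -1],
  [0, 0, 0.55, 0, 0, 0, -1],
  [0, 0, 0.66, 0, 0, 0, -1],
  [0, 0, 0.74, 0, 0, 0, -1],
])

```text
time_s: 19.2
ee_pos: [0.5298, -0.3071, 0.1323]
tcp_rot: [0.618, 0.786, -0.0, 0.001]
ft_force: [-0.1, -0.9, -2.9]
finger_gap: 0.0231
grasp_force: 59.3
```

>>> jog_arm([
  [0, 0, 0.04, 0, 0, 0, -1],
  [0, 0, 0.06, 0, 0, 0, -1],
  [0, 0, 0.06, 0, 0, 0, -1],
  [0, 0, 0.06, 0, 0, 0, -1],
  [0, 0, 0.06, 0, 0, 0, -1],
  [0, 0, 0.06, 0, 0, 0, -1],
])

```text
time_s: 19.95
ee_pos: [0.5294, -0.3068, 0.1396]
tcp_rot: [0.618, 0.786, 0.0, -0.0]
ft_force: [-0.6, -0.7, -2.6]
finger_gap: 0.0231
grasp_force: 59.3
```

```bash
cat > lev.py <<'E'
from h import *
for w in('wrist','top'):
    c=shot(w,'f_'+w+'.png');s=bot.read_state();P=c['P'];hsv=cv2.cvtColor(c['color'],cv2.COLOR_RGB2HSV)
    e=np.array([np.cos(np.radians(103.5)),np.sin(np.radians(103.5))]);n=np.array([-e[1],e[0]])
    q=P[...,:2]-s['ee_pos'][:2];t=q@e-.115;v=q@n
    m=(t>-.07)&(t<.04)&(abs(v)<.095)&(P[...,2]>.05)&(P[...,2]<.2)&(hsv[...,2]<110)
    A=np.c_[t[m],v[m],np.ones(m.sum())];z=P[m][:,2]
    for _ in range(4):
        x=np.linalg.lstsq(A,z,rcond=None)[0];r=z-A@x;k=abs(r)<max(.002,2*r.std());A,z=A[k],z[k]
    print(w,'floor slope deg',np.degrees(x[:2]).round(2),'z0',x[2].round(4),'rms',(z-A@x).std().round(4),len(z))
print(s['time_s'],s['ee_pos'],np.abs(s['qvel']).max(),s['grasp_force'])
E
python3 lev.py
```

```text
wrist floor slope deg [-0.31  0.17] z0 0.1214 rms 0.0007 18088
top floor slope deg [-0.25  0.07] z0 0.1202 rms 0.0014 1913
20.05 [ 0.52946685 -0.30684384  0.13968727] 0.0017192852514048267 59.3304169178009
```

```bash
python3 -c "
import cv2,numpy as np
a=cv2.imread('pics/f_top.png');b=cv2.imread('pics/f_wrist.png');cv2.imwrite('pics/fin.png',np.vstack([cv2.resize(a[:350],(550,301)),cv2.resize(b[:250],(550,215))]))
from b import *
c=shot('top');measure(c)"
```

```text
brush [(np.int32(618), array([254.7, 226. ]))]
grey 102 [208.9 148.7] [0.7348 0.3256 0.014 ] zmax 0.025
grey 245 [361.9 161.3] [ 0.6853 -0.1353  0.014 ] zmax 0.057
grey 354 [324.2 173.1] [ 0.652 -0.02   0.014] zmax 0.025
grey 109 [365.1 177. ] [ 0.637  -0.1431  0.014 ] zmax 0.019
grey 87 [248.6 221.3] [0.513  0.2079 0.014 ] zmax 0.065
grey 135 [378.8 193.5] [ 0.5858 -0.1827  0.014 ] zmax 0.138
grey 18 [354.4 196.6] [ 0.5786 -0.1087  0.014 ] zmax 0.121
grey 119 [445.7 206.8] [ 0.5404 -0.3827  0.014 ] zmax 0.486
grey 147 [386.1 208.5] [ 0.5402 -0.2026  0.014 ] zmax 0.139
grey 3020 [428.1 267.6] [ 0.3621 -0.3194  0.014 ] zmax 0.587
grey 227 [392.7 238.7] [ 0.4498 -0.2182  0.014 ] zmax 0.138
grey 18 [264.4 273.3] [0.36   0.1629 0.014 ] zmax 0.074
dark 3230 [404.6 214.4] [[357.6000061035156, 187.60000610351562], [443.29998779296875, 164.3000030517578], [465.29998779296875, 244.6999969482422], [379.6000061035156, 268.0]]
```

View pics/fin.png

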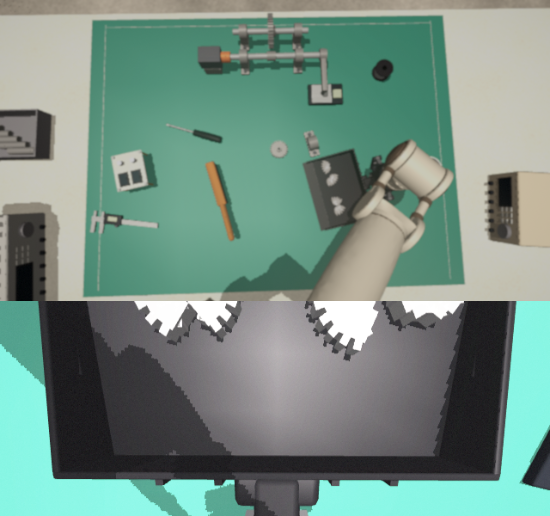

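The lifted pan holds all four pieces, at (325,165), (331,180) and (337,205) in the top half of the picture. The brush is back at (220,200) and everything else is where it was. Handing in.

```bash
python3 -c "
from cell import bot
print(bot.finish_job())"
```

```text
the job is handed in; nothing more can be done
None
```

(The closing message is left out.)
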